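# Trace the jar's profile with the touch probe

### The job

Record the jar's outline: take the touch probe out of its dock, set its ball on the jar's rim and run it down the middle of the jar's upper side, through the neck and over the belly to just above the foot, in one light, unbroken touch with the probe held square to the jar's leaning axis and without driving the stylus hard to its stop. Then hang the probe upright in its dock again and let go. Keep the gripper off the jar and leave the other things where they lie.

Things in the scene. Friction and masses are not known exactly. Their poses are not given: they have to be found in the camera images.
- jar: terracotta jar, 165 mm long, 99 mm across, fixed in a cradle that holds it from below, its axis rising 35 degrees, foot low to the right, mouth high to the left and ahead. Origin: centre of its foot's underside. z: along its axis to the mouth; x: square to the axis, in the vertical plane through it, towards the jar's upper side; y: level. The line to trace is the outside in its x-z plane, at +x
- jar_rim (a point): point on that line at the crest of the flared rim (z 161, x 42 mm in the jar's frame), jar's axes. Outer radius of the jar in mm by distance z from the foot, upper half (straight between): 78: 49.7, 90: 47.8, 100: 44, 110: 38.2, 118: 33.3, 126: 29.8, 134: 28.8 (neck), 141: 30.3, 148: 34.8, 154: 39.5, 159 to 163: 42 (rim), 165: 40.5
- jar_foot (a point): point on that line just above the foot, where the trace ends (z 14, x 33 mm in the jar's frame), jar's axes. Outer radius in mm by distance z from the foot, lower half: 0: 28.5, 6: 30, 12: 32, 20: 36.2, 30: 40.8, 42: 45.2, 54: 48.1, 66: 49.6, 78: 49.7 (belly)
- probe_grip (a point): centre of the square hand grip (28 x 28 mm, 72 mm long) of the touch probe, which hangs upright in its dock; the probe's axis is z (up, away from its ball), x and y are square to the grip's flats. A black end cap ends 43 mm above this point; below the grip are a round flange (42 mm across, 6 mm thick, underside 50 mm below this point), a conical nose and a thin stylus. About 0.18 kg
- ball (a point): centre of the white ball, 8 mm in diameter, at the tip of the probe's 5 mm thick stylus: on the probe's axis, 115 mm below the grip's centre while the stylus is fully out. Probe's axes
- stylus (a joint): how far the stylus is pushed back into the probe along its axis, m: 0 fully out (free), 0.012 at its stop. A spring resists it: 0.4 N to start, 0.25 N more per mm
- probe_seat (a point): point on the probe's axis at the underside of its flange, 65 mm above the ball's centre (stylus out). It lies on dock_seat when the probe is docked
- probe: the touch probe, 158 mm long; origin and axes as probe_seat
- dock_seat (a point): the dock's seat for the flange, 96 mm above the desk, z up; a level fork plate 8 mm thick whose slot, 26 mm wide, is open to this point's -x. The probe's nose (21 mm across, 16 mm long) and stylus hang through it, so the probe can be lifted straight up and let straight down. Lips 3 mm high round the flange; 2 to 4 mm of play each way; nothing of the dock stands higher
- caliper: bystander: vernier caliper, 206 x 72 x 6 mm, lying on the desk; origin at its underside
- finds_box: bystander: lidded card box, 68 x 104 x 45 mm; origin at the centre of its underside
- foam_wedge: bystander: dark foam wedge, 60 x 100 x 45 mm; origin at the centre of its underside
- pencil: bystander: pencil, 167 mm long, lying on the desk; origin at its underside
Not all that is in view belongs to the job. Of the things that look like the part that bears dock_seat, the larger one is meant. Leave any green look-alike of the probe alone.

How it is judged:
On the way, in this order (a step that is already met when the one before it is completed fails the run):
1. the probe is lifted out of its dock (distance between probe_seat and dock_seat above 0.06 m), for 0.2 s.
2. the ball rests on the rim, on the jar's upper side, the probe within 20 degrees of square to the jar's axis (z of ball in the frame of jar between 0.155 and 0.167 m and value of joint stylus above 0.0005 m and contact force between probe and jar above 0.2 N and y of ball in the frame of jar between -0.01 and 0.01 m and x of ball in the frame of jar above 0 m and angle between the z axis of probe_grip and the x axis of jar, either way round below 0.35 rad), for 0.05 s.
3. the ball, still touching, has run down under the rim (z of ball in the frame of jar between 0.139 and 0.151 m and value of joint stylus above 0.0005 m and contact force between probe and jar above 0.2 N and y of ball in the frame of jar between -0.01 and 0.01 m and x of ball in the frame of jar above 0 m and angle between the z axis of probe_grip and the x axis of jar, either way round below 0.35 rad), for 0.05 s.
4. the ball is in the neck (z of ball in the frame of jar between 0.123 and 0.135 m and value of joint stylus above 0.0005 m and contact force between probe and jar above 0.2 N and y of ball in the frame of jar between -0.01 and 0.01 m and x of ball in the frame of jar above 0 m and angle between the z axis of probe_grip and the x axis of jar, either way round below 0.35 rad), for 0.05 s.
5. the ball is on the shoulder (z of ball in the frame of jar between 0.104 and 0.116 m and value of joint stylus above 0.0005 m and contact force between probe and jar above 0.2 N and y of ball in the frame of jar between -0.01 and 0.01 m and x of ball in the frame of jar above 0 m and angle between the z axis of probe_grip and the x axis of jar, either way round below 0.35 rad), for 0.05 s.
6. the ball is above the belly (z of ball in the frame of jar between 0.086 and 0.098 m and value of joint stylus above 0.0005 m and contact force between probe and jar above 0.2 N and y of ball in the frame of jar between -0.01 and 0.01 m and x of ball in the frame of jar above 0 m and angle between the z axis of probe_grip and the x axis of jar, either way round below 0.35 rad), for 0.05 s.
7. the ball is on the widest part (z of ball in the frame of jar between 0.066 and 0.078 m and value of joint stylus above 0.0005 m and contact force between probe and jar above 0.2 N and y of ball in the frame of jar between -0.01 and 0.01 m and x of ball in the frame of jar above 0 m and angle between the z axis of probe_grip and the x axis of jar, either way round below 0.35 rad), for 0.05 s.
8. the ball is below the belly (z of ball in the frame of jar between 0.046 and 0.058 m and value of joint stylus above 0.0005 m and contact force between probe and jar above 0.2 N and y of ball in the frame of jar between -0.01 and 0.01 m and x of ball in the frame of jar above 0 m and angle between the z axis of probe_grip and the x axis of jar, either way round below 0.35 rad), for 0.05 s.
9. the ball is on the lower wall (z of ball in the frame of jar between 0.028 and 0.04 m and value of joint stylus above 0.0005 m and contact force between probe and jar above 0.2 N and y of ball in the frame of jar between -0.01 and 0.01 m and x of ball in the frame of jar above 0 m and angle between the z axis of probe_grip and the x axis of jar, either way round below 0.35 rad), for 0.05 s.
10. the ball has come to the foot (z of ball in the frame of jar between 0.008 and 0.021 m and value of joint stylus above 0.0005 m and contact force between probe and jar above 0.2 N and y of ball in the frame of jar between -0.01 and 0.01 m and x of ball in the frame of jar above 0 m and angle between the z axis of probe_grip and the x axis of jar, either way round below 0.35 rad), for 0.05 s.
At the end, for the whole second after the job is handed in: The profile having been traced from rim to foot, the probe hangs in its dock again: its flange rests in the seat (within 6 mm sideways, underside 93 to 98.5 mm above the desk), it is within 4 degrees of upright, released and at rest (horizontal distance between probe_seat and dock_seat below 0.006 m and height (world z) of probe_seat between 0.093 and 0.0985 m and angle between probe_grip's own z axis and vertical below 0.07 rad and linear speed of probe below 0.02 m/s); the robot touches nothing.
It fails at once if the ball is lifted off the jar between rim and foot (stylus fully out with the ball just off the surface of the upper side, 30 to 150 mm from the foot) (value of joint stylus below 0.0001 m and y of ball in the frame of jar between -0.02 and 0.02 m and x of ball in the frame of jar above 0 m and ((z of ball in the frame of jar between 0.03 and 0.045 m and x of ball in the frame of jar below 0.052 m) or (z of ball in the frame of jar between 0.045 and 0.1 m and x of ball in the frame of jar below 0.0565 m) or (z of ball in the frame of jar between 0.1 and 0.115 m and x of ball in the frame of jar below 0.05 m) or (z of ball in the frame of jar between 0.115 and 0.15 m and x of ball in the frame of jar below 0.0445 m))).
It fails at once if the probe is pressed on the jar with more than 12 N (contact force between probe and jar above 12 N).
It fails at once if the gripper or arm touches the jar (contact force between the arm and jar above 1 N).
It fails at once if a bystander is moved by more than 15 mm (distance of any of caliper, finds_box, foam_wedge, pencil from where it was at the start of the episode above 0.015 m).
It also fails if it takes over 69 s, if anything falls off the work surface, if the arm or the gripper's body presses on something with over 40 N, if the wrist force passes 120 N, or if a joint passes its speed limit or range.

### The arm

A 7-joint arm with a two-finger parallel gripper is mounted at the origin on a cart in front of the work surface, level with it; the furniture and walls round the work are solid. World frame = base frame: x ahead of the robot, y to its left, z up, the work surface at z = 0. Lengths are in m, angles in rad, forces in N, time in s.
With the tool pointing down it reaches from about 0.425 to 0.825 m from the base axis. Payload 3.6 kg.
Tool frame: the origin (TCP) lies where the fingers leave the gripper's body, on its centre line; the fingertips stand 73 mm ahead of it and the grasp point (between the pads) lies 54 mm ahead of it; x points along the fingers, y is the direction in which the jaws open and shut, and the axes are right-handed (so a half turn about x gives the same grasp; the last joint's range is limited). The gripper opens to 85 mm and grips with 20 to 120 N. Pads are 22 mm wide; open, the fingers measure 114 mm over their backs; the gripper's body (76 mm by 85 mm) begins 54 mm behind the grasp point. The pads swing forward as they close: fully open they stand 13 mm farther back than shut.
Start: joints at [-1.248, 0.615, -0.013, 1.423, 0.008, 1.103, -0.04], TCP at [0.223, 0.611, 0.304] pointing down, gripper open.
Joint ranges: [-3.12, 3.12], [-0.3, 2.06], [-1.34, 1.32], [0.26, 2.42], [-1.36, 4.5], [0.01, 1.98], [-2.84, 2.84]. Speed limits (rad/s): [2.79, 2.79, 3.14, 3.14, 3.14, 3.14, 3.14].

### API

Orientations are given as a unit quaternion [x, y, z, w].
In Python, from station import arm, snapshot, camera_info, ticket gives the robot as it stands. Calls block until the motion is done:
- arm.movep(position, orientation): joint-space move of the TCP to a pose.
- arm.line_to(position, velocity=0.15, ori=None): straight line of the TCP; ori=None keeps the orientation; velocity is the mean speed in m/s.
- arm.move_j(angles): joint-space move.
- arm.move_gripper(opening, effort=None): opening from 0.0 (shut) to 1.0 (fully open); effort is the grip in N (None keeps the last); returns when the fingers have stopped.
- arm.pause(seconds).
- arm.ik(position, orientation): joint angles nearest the present ones, or None.
- snapshot(name): name is "side" or "top"; returns the picture (420x560x3 uint8, blue, green, red); there is no depth.
- camera_info(name): a dict with "fx", "fy", "cx", "cy" (pixels), "R" (3x3) and "t" (3): a world point X has camera coordinates R X + t. Camera axes: x right, y down, z forward; pixel columns grow to the right and rows downward; lengths in m; the calibration is good to about 2 mm. A picture is of the moment at which its call begins. camera_info takes no time and is no camera call.
A pose or a line that the arm cannot do raises arm.MotionError and nothing moves.
- ticket.finish_job(): hands the job in, once; it reports no verdict.
Readings, each from a call of its own:
- arm.read_time(): time.
- arm.read_joint_positions(): joint angles.
- arm.read_dq(): joint speeds.
- arm.read_effort(): joint torques, N m.
- arm.read_tool_pos(): TCP position.
- arm.read_eef_rot(): TCP orientation.
- arm.read_ft_force(): force on the tool from outside, world axes, zero at the start.
- arm.read_wrist_torque(): the same for the moment, N m.
- arm.read_opening(): opening from 0.0 (shut) to 1.0 (fully open).
Only numpy, scipy, OpenCV 4.12 (cv2) and the standard library are available. Lean on these libraries where they do the work, as an engineer would, in place of code of your own. Each camera call takes 0.05 s, during which the arm holds its last target. There are 200 camera calls.

## Working session

There is one attempt and no reset: what is moved stays moved. The work goes in short steps, each a Python script; the robot and the scene stay as the last script left them, time stands still between calls to the robot, and variables do not carry over. Pictures are saved under pics/ and viewed, about 8 in all and at most 12, crops included, and the job is handed in when it is done.

```bash
ls; mkdir -p pics; python3 - <<'E'
from station import arm, snapshot, camera_info
import cv2
for n in ("side","top"):
    im=snapshot(n); cv2.imwrite(f"pics/{n}0.png",im)
    c=camera_info(n); print(n,c)
print(arm.read_time(),arm.read_tool_pos(),arm.read_eef_rot(),arm.read_opening())
E
```

```text
pics
side {'fx': 421.12294634877657, 'fy': 421.12294634877657, 'cx': 281.0690458760268, 'cy': 202.20396997724427, 'R': array([[-0.90526833, -0.42448615, -0.01734234],
       [-0.25646111,  0.57856707, -0.774266  ],
       [ 0.3386989 , -0.69647086, -0.63262263]]), 't': array([0.53716306, 0.27792159, 0.8145008 ])}
top {'fx': 452.4905061154493, 'fy': 452.4905061154493, 'cx': 270.5475868741265, 'cy': 209.80173425204472, 'R': array([[ 0.0332932 , -0.99943098,  0.00541062],
       [-0.97412986, -0.03366016, -0.22346814],
       [ 0.22352311,  0.00216932, -0.97469622]]), 't': array([-0.04321528,  0.61225499,  0.95279247])}
0.1 [0.22256284 0.61015387 0.30284253] [ 0.12218855  0.69646455 -0.12382863  0.69618501] 0.9988232036250645
```

View pics/side0.png

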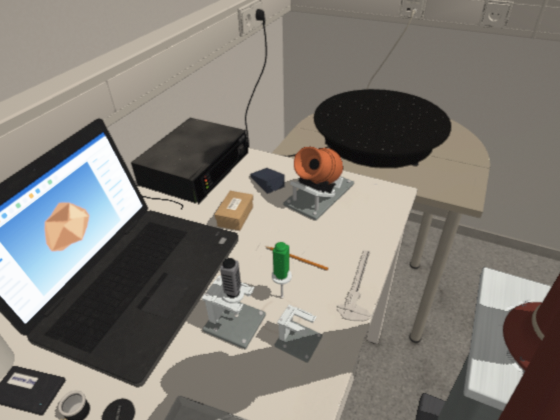

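View pics/top0.png

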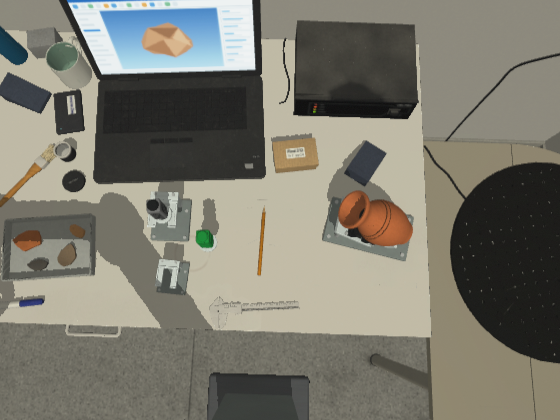

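The grey probe sits in the larger dock (top ~(158,210), side ~(231,280)). The smaller dock is at top (172,277) and side (300,325), and the green look-alike at top (205,239) and side (281,262). The jar is at top (375,218) and side (320,165). I'll crop in close next.

```bash
python3 - <<'E'
import cv2, numpy as np
s=cv2.imread("pics/side0.png");t=cv2.imread("pics/top0.png")
def c(im,x,y,w,h,k): 
    o=cv2.resize(im[y:y+h,x:x+w],None,fx=k,fy=k,interpolation=cv2.INTER_CUBIC)
    for i in range(0,w,10): cv2.line(o,(i*k,0),(i*k,6 if i%50 else 14),(255,0,255),1)
    for i in range(0,h,10): cv2.line(o,(0,i*k),(6,i*k),(255,0,255),1)
    return o
a=np.hstack([c(s,190,250,80,100,5),c(t,130,180,80,100,5)])
cv2.imwrite("pics/dock.png",a)
a=np.hstack([c(s,280,135,80,80,5),c(t,320,180,100,80,4)[:, :400] if 0 else cv2.resize(c(t,325,182,100,80,4),(400,320))[:320]][0:1])
b=c(t,320,180,100,80,4)
a=cv2.copyMakeBorder(a,0,0,0,0,0)
b=cv2.copyMakeBorder(b,0,80,0,0,cv2.BORDER_CONSTANT)
cv2.imwrite("pics/jar.png",np.hstack([a,b]))
for n in("dock","jar"):print(cv2.imread(f"pics/{n}.png").shape)
from station import camera_info
for n in("side","top"):
    C=camera_info(n);print(-C["R"].T@C["t"])
E
```

```text
(500, 800, 3)
(400, 800, 3)
[0.28168226 0.63449807 0.73977254]
[ 0.38488351 -0.02464901  1.06573652]
```

View pics/dock.png

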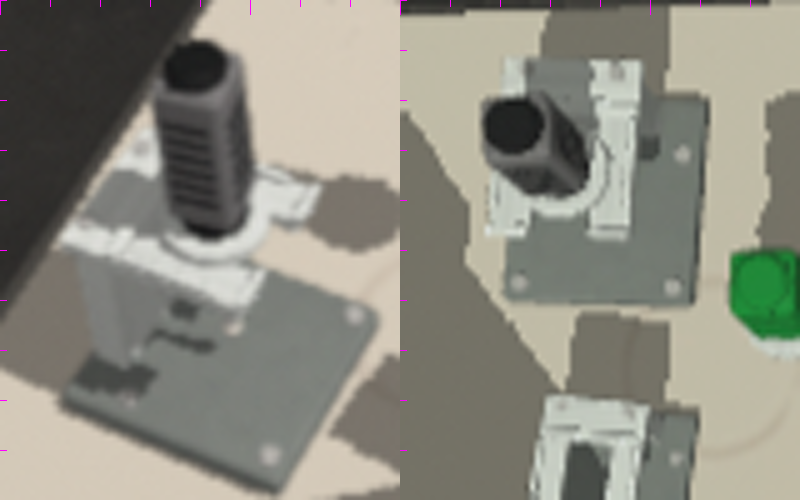

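View pics/jar.png

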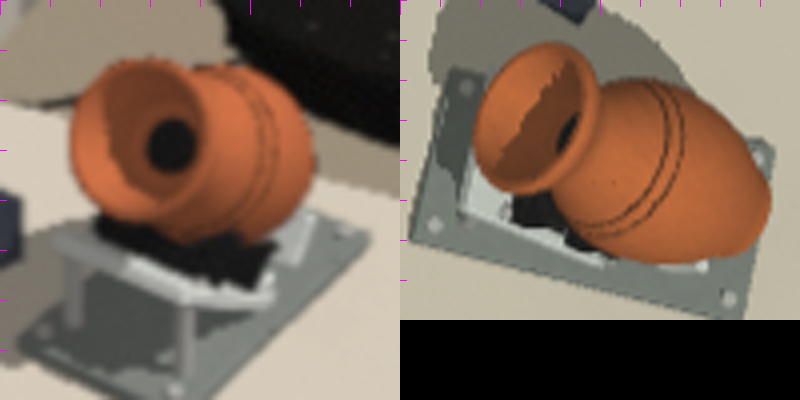

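Views show the larger dock with the grey probe (cap at top ~(152.2,204.8), side ~(229,262.2)) and its slot open towards the robot. The jar silhouette is clean in both views. I'll fit the jar by silhouette and triangulate the probe.

```bash
cat > util.py <<'E'
import numpy as np, cv2
from scipy.optimize import minimize, least_squares
from station import arm, snapshot, camera_info
CAM={n:camera_info(n) for n in("side","top")}
PR=np.array([[0,28.5],[6,30],[12,32],[20,36.2],[30,40.8],[42,45.2],[54,48.1],[66,49.6],[78,49.7],[90,47.8],[100,44],[110,38.2],[118,33.3],[126,29.8],[134,28.8],[141,30.3],[148,34.8],[154,39.5],[159,42],[163,42],[165,40.5]])/1000
def proj(n,X):
    c=CAM[n]; p=np.atleast_2d(X)@c["R"].T+c["t"]
    return np.c_[c["fx"]*p[:,0]/p[:,2]+c["cx"],c["fy"]*p[:,1]/p[:,2]+c["cy"]]
def tri(ps,pt):
    f=lambda X:np.r_[proj("side",X)[0]-ps,proj("top",X)[0]-pt]
    r=least_squares(f,[.4,0,.1]); return r.x,r.fun
def jarR(yaw,p=np.radians(35)):
    h=np.array([np.cos(yaw),np.sin(yaw),0]);u=np.array([0,0,1.])
    z=np.cos(p)*h+np.sin(p)*u; x=-np.sin(p)*h+np.cos(p)*u
    return np.c_[x,np.cross(z,x),z]
def rays(n,px,z):
    c=CAM[n]; o=-c["R"].T@c["t"]; d=c["R"].T@np.array([(px[0]-c["cx"])/c["fx"],(px[1]-c["cy"])/c["fy"],1])
    return o+d*(z-o[2])/d[2]
E
cat > fit.py <<'E'
from util import *
S=4; a=np.linspace(0,2*np.pi,48,endpoint=False)
prof=PR[np.linspace(0,len(PR)-1,len(PR)).astype(int)]
def sil(n,q,roi):
    R=jarR(q[3],q[4]); m=np.zeros((roi[3]*S,roi[2]*S),np.uint8); H=[]
    for z,r in prof:
        P=np.c_[r*np.cos(a),r*np.sin(a),0*a+z]@R.T+q[:3]
        H.append((proj(n,P)-roi[:2]+.5)*S-.5)
    for A,B in zip(H,H[1:]):
        cv2.fillConvexPoly(m,cv2.convexHull(np.round(np.r_[A,B]*16).astype(np.int32)),255,shift=4)
    return m
ROI={"side":(280,130,80,80),"top":(325,175,100,85)}; M={}
for n,r in ROI.items():
    im=cv2.imread(f"pics/{n}0.png"); c=im[r[1]:r[1]+r[3],r[0]:r[0]+r[2]]
    c=cv2.resize(c,None,fx=S,fy=S,interpolation=cv2.INTER_CUBIC); h=cv2.cvtColor(c,cv2.COLOR_BGR2HSV)
    m=((h[...,0]<15)&(h[...,1]>110)).astype(np.uint8)*255
    k=max(cv2.findContours(m,cv2.RETR_EXTERNAL,cv2.CHAIN_APPROX_NONE)[0],key=cv2.contourArea)
    M[n]=cv2.drawContours(m*0,[k],-1,255,-1)
def cost(q): return sum(np.mean(cv2.bitwise_xor(sil(n,q,r),M[n])>0)/np.mean(M[n]>0) for n,r in ROI.items())
if __name__=="__main__":
    j0=rays("top",(405,240),.07); print("foot guess",j0)
    best=None
    for yaw in np.radians([100,120,140]):
        r=minimize(lambda p:cost(np.r_[p,np.radians(35)]),np.r_[j0,yaw],method="Nelder-Mead",options=dict(initial_simplex=np.r_[j0,yaw]+np.vstack([np.zeros(4),np.diag([.03,.03,.03,.2])]),maxiter=250))
        if best is None or r.fun<best.fun: best=r
    print(best.x,np.degrees(best.x[3]),best.fun)
    q5=minimize(cost,np.r_[best.x,np.radians(35)],method="Nelder-Mead",options=dict(initial_simplex=np.r_[best.x,.611]+np.vstack([np.zeros(5),np.diag([.004,.004,.004,.05,.05])]),maxiter=300))
    print("free pitch",q5.x,np.degrees(q5.x[3:]),q5.fun)
    q=np.r_[best.x,np.radians(35)]; np.save("jar.npy",best.x)
    out=[]
    for n,r in ROI.items():
        im=cv2.imread(f"pics/{n}0.png")[r[1]:r[1]+r[3],r[0]:r[0]+r[2]]; im=cv2.resize(im,None,fx=S,fy=S)
        for m,c in((sil(n,q,r),(0,255,0)),(M[n],(255,0,0))):
            cv2.drawContours(im,cv2.findContours(m,0,2)[0],-1,c,1)
        L=np.array([[z,0,0] for z in()]) if 0 else np.array([[rr,0,z] for z,rr in PR])@jarR(q[3]).T+q[:3]
        cv2.polylines(im,[np.round((proj(n,L)-r[:2]+.5)*S).astype(int)],False,(255,255,0),1)
        out.append(im)
    # probe
    X,f=tri((229,262.2),(152.2,204.8)); print("cap",X,f); F=rays("top",(161.8,213.4),.102); print("flange top",F)
    X2,f=tri((281,244),(205,237)); print("green top",X2,f)
    pl=[rays("top",(130+(x-400)/5,180+y/5),.006) for x,y in((505,300),(692,303),(708,97))]; print("plate",np.round(pl,4))
    pr=[rays("top",(130+(x-400)/5,180+y/5),.096) for x,y in((487,235),(629,238),(641,62),(503,60))]; print("fork",np.round(pr,4))
    t=np.linspace(0,2*np.pi,40)
    C=(X[:2]+F[:2])/2
    o2=[]
    for n,(x0,y0) in(("side",(190,250)),("top",(130,180))):
        im=cv2.resize(cv2.imread(f"pics/{n}0.png")[y0:y0+100,x0:x0+80],None,fx=4,fy=4,interpolation=cv2.INTER_CUBIC)
        for z,rr,col in((.189,.0125,(0,255,255)),(.102,.021,(255,0,255))):
            P=np.c_[C[0]+rr*np.cos(t),C[1]+rr*np.sin(t),0*t+z]
            cv2.polylines(im,[np.round((proj(n,P)-(x0,y0)+.5)*4).astype(int)],True,col,1)
        o2.append(im)
    A=np.hstack(o2); B=np.hstack([cv2.copyMakeBorder(out[0],0,20,0,0,0),out[1]])
    w=max(A.shape[1],B.shape[1]); pad=lambda i:cv2.copyMakeBorder(i,0,0,0,w-i.shape[1],0)
    im=np.vstack([pad(B),pad(A)]); im=cv2.resize(im,None,fx=.8,fy=.8); print(im.shape); cv2.imwrite("pics/fit.png",im); print("C",C)
E
python3 fit.py
```

```text
foot guess [ 0.55460622 -0.32402098  0.07      ]
[ 0.5773703  -0.32351736  0.05023475  1.36546365] 78.23530428994194 0.1120992668342668
free pitch [ 0.57721695 -0.32372296  0.05028478  1.36414323  0.609092  ] [78.15964978 34.89840097] 0.11136047439582733
cap [0.5901902  0.21441419 0.18569051] [ 0.60904676  0.1874803  -0.18314502 -0.69328211]
flange top [0.58967595 0.21397152 0.102     ]
green top [0.53559037 0.10950914 0.15714583] [ 1.66049635  0.43287257 -0.37924916 -1.75010037]
plate [[0.545  0.2576 0.006 ]
 [0.5466 0.1693 0.006 ]
 [0.6471 0.169  0.006 ]]
fork [[0.5596 0.2441 0.096 ]
 [0.5604 0.1823 0.096 ]
 [0.6397 0.1833 0.096 ]
 [0.6385 0.2444 0.096 ]]
(592, 576, 3)
C [0.58993308 0.21419286]
```

View pics/fit.png

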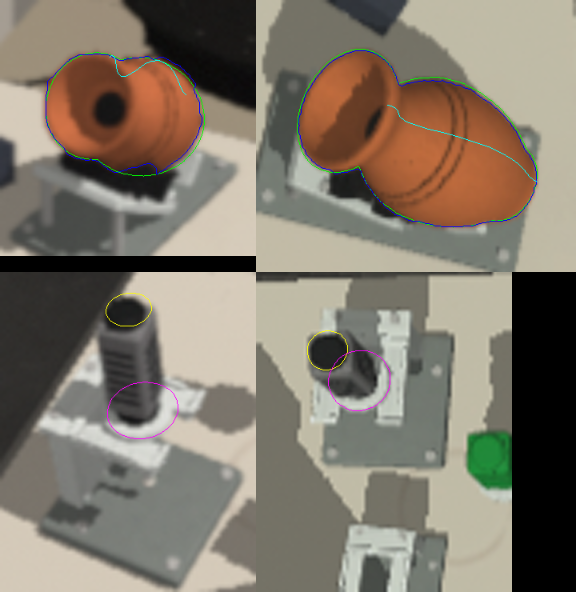

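Fits are good: jar pitch left free came out at 34.9°, against 35° given. Cap height measures 0.186 m, against 0.189 expected, the probe is upright, and the dock yaw is about 0. Next I'll check IK for the grasp and trace options.

```bash
cat > plan.py <<'E'
from util import *
from scipy.spatial.transform import Rotation as Rn
J=np.load("jar.npy"); RJ=jarR(J[3]); RJ0=J[:3]
PROBE=np.array([.590,.2142]); GZ=.146
def offs():
    # ball-centre path (r=4 mm): lower envelope of clearance, as x(z) in jar frame
    zz=np.linspace(0,.170,341); zs=np.linspace(0,.165,1651); rs=np.interp(zs,PR[:,0],PR[:,1])
    d=zz[:,None]-zs[None]; up=np.where(abs(d)<.004,rs[None]+np.sqrt(np.maximum(.004**2-d**2,0)),-1)
    return zz,up.max(1)
ZZ,XX=offs()
def down(ydir):  # tool pointing down, jaws along ydir
    x=np.array([0,0,-1.]);y=np.r_[ydir,0]; return np.c_[x,y,np.cross(x,y)]
def tiltR(twist,off=0.):
    """tool x = -probe z; probe z = jar x turned towards vertical by off"""
    b=Rn.from_rotvec(RJ[:,1]*(-off)).as_matrix(); 
    pz=b@RJ[:,0]
    if pz[2]<RJ[2,0]-1e-9: pz=b.T@RJ[:,0]
    x=-pz; y0=RJ[:,1]; y=Rn.from_rotvec(x*twist).apply(y0)
    return np.c_[x,y,np.cross(x,y)]
def q(R): return Rn.from_matrix(R).as_quat()
def tcp(R,zj,press=0.,dx=0.,yj=0.):
    """TCP so that the free ball would lie press below the touching path"""
    ball=RJ0+RJ@np.array([np.interp(zj,ZZ,XX)+dx,yj,zj])-R[:,0]*(-press)
    return ball-R[:,0]*(.115+.054)
E
python3 - <<'E'
from plan import *
np.set_printoptions(precision=3,suppress=True)
print(Rn.from_quat(arm.read_eef_rot()).as_matrix())
for yd in([1,0],[-1,0],[0,1],[0,-1]):
    R=down(np.array(yd,float)); print("grasp",yd,[arm.ik(np.r_[PROBE,GZ+.054+h],q(R)) for h in(0,.12)])
lo=np.array([-3.12,-.3,-1.34,.26,-1.36,.01,-2.84]);hi=np.array([3.12,2.06,1.32,2.42,4.5,1.98,2.84])
for off in(0,10):
  for tw in range(-180,180,30):
    R=tiltR(np.radians(tw),np.radians(off)); s=[arm.ik(tcp(R,z,.004,d),q(R)) for z,d in((.161,.06),(.161,0),(.09,0),(.014,0),(.014,.06))]
    if any(j is None for j in s): print(off,tw,[j is not None for j in s]); continue
    s=np.array(s); print(off,tw,"margin",np.minimum(s-lo,hi-s).min().round(2),s[1],s[3])
R=tiltR(0); print(tcp(R,.161),tcp(R,.014),R[:,0])
E
```

```text
[[-0.001  0.343  0.939]
 [-0.002  0.939 -0.343]
 [-1.    -0.002  0.   ]]
grasp [1, 0] [array([-0.553,  0.704,  0.289,  1.616, -0.246,  0.858, -0.167]), array([-0.585,  0.583,  0.346,  1.478, -0.21 ,  1.117, -0.199])]
grasp [-1, 0] [array([-0.103,  0.733, -0.485,  1.6  ,  0.406,  0.91 ,  2.408]), array([-0.117,  0.601, -0.462,  1.461,  0.28 ,  1.145,  2.517])]
grasp [0, 1] [array([-0.343,  0.688, -0.067,  1.609,  0.057,  0.846,  1.138]), array([-0.368,  0.565, -0.026,  1.47 ,  0.015,  1.106,  1.174])]
grasp [0, -1] [array([-0.754,  0.775,  0.661,  1.623, -0.56 ,  0.941, -1.464]), array([-0.786,  0.653,  0.729,  1.485, -0.454,  1.177, -1.556])]
0 -180 margin 0.03 [ 0.177  0.973  1.133  1.284 -1.171  1.924 -2.117] [ 0.376  1.154  1.132  1.152 -1.244  1.943 -1.992]
0 -150 margin 0.01 [ 1.01   0.847 -0.789  1.249 -0.04   1.343  2.81 ] [ 0.376  1.154  1.132  1.152 -1.244  1.943 -2.516]
0 -120 margin 0.01 [ 1.07   0.901 -0.961  1.247  0.093  1.35   2.18 ] [ 0.779  0.921  0.01   1.133 -0.511  1.47   2.828]
0 -90 margin 0.16 [ 0.46   0.762  0.378  1.273 -0.756  1.56   2.324] [ 0.671  0.933  0
[... 1807 characters left out ...]
  1.241 -0.765  1.48   0.919]
10 30 margin 0.17 [ 0.149  0.803  0.882  1.323 -0.903  1.625  0.344] [ 0.418  0.912  0.659  1.243 -0.823  1.516  0.434]
10 60 margin 0.16 [ 0.155  0.798  0.866  1.323 -0.894  1.617 -0.186] [ 0.339  0.976  0.879  1.246 -0.965  1.619 -0.001]
10 90 margin 0.07 [ 0.147  0.805  0.888  1.323 -0.907  1.628 -0.701] [ 0.302  1.02   1.002  1.248 -1.045  1.685 -0.48 ]
10 120 margin 0.12 [ 0.072  0.898  1.133  1.326 -1.049  1.76  -1.129] [ 0.27   1.073  1.132  1.249 -1.131  1.763 -0.959]
10 150 margin 0.12 [ 0.072  0.898  1.133  1.326 -1.049  1.76  -1.652] [ 0.27   1.073  1.132  1.249 -1.131  1.763 -1.483]
[ 0.579 -0.315  0.319] [ 0.556 -0.428  0.227] [ 0.117  0.562 -0.819]
```

Options are comfortable: jaws along +x for the grasp, twist 0, probe about 6° off square towards vertical for the trace. Now approach and grasp.

```bash
python3 - <<'E'
from plan import *
np.set_printoptions(precision=4,suppress=True)
R=down(np.array([1.,0])); g=np.r_[PROBE,GZ+.054]
arm.movep(g+[0,0,.13],q(R)); print(arm.read_time(),arm.read_joint_positions())
arm.line_to(g,velocity=.12); arm.pause(.2)
print(arm.read_tool_pos(),arm.read_ft_force())
arm.move_gripper(0.0,effort=60); arm.pause(.2)
print("open",arm.read_opening(),"F",arm.read_ft_force(),arm.read_wrist_torque(),arm.read_time())
im=[cv2.resize(snapshot(n)[y:y+110,x:x+100],None,fx=4,fy=4,interpolation=cv2.INTER_CUBIC) for n,x,y in(("side",180,240),("top",110,160))]
cv2.imwrite("pics/grasp.png",np.hstack(im))
E
```

```text
2.05 [-0.5883  0.5755  0.3477  1.4633 -0.2073  1.1394 -0.2018]
[0.5903 0.2142 0.2007] [-0.3851  1.1342 -0.304 ]
open 0.3245276041950746 F [-0.4436 -0.147   3.0094] [ 0.0307 -0.0242  0.0238] 4.2417
```

View pics/grasp.png

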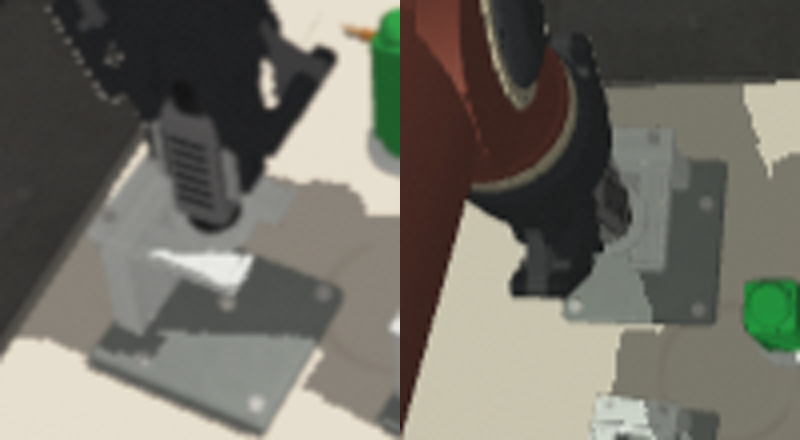

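Opening of 27.6 mm matches the 28 mm grip, and the pads sit flat on it. Lift and go above the rim.

```bash
cat >> plan.py <<'E'
def force(n=15):
    v=[]
    for _ in range(n): v.append(arm.read_ft_force()); arm.pause(.01)
    return np.mean(v,0),np.std(v,0)
OFF=np.radians(6); RT=tiltR(0,OFF)
E
python3 - <<'E'
from plan import *
np.set_printoptions(precision=4,suppress=True)
arm.line_to(np.r_[PROBE,.40],velocity=.15); print(arm.read_time(),arm.read_opening())
print("tilt deg",np.degrees(np.arccos(-RT[2,0])),"off",np.degrees(np.arccos(-RT[:,0]@RJ[:,0])))
arm.movep(tcp(RT,.161,0,.09),q(RT)); arm.line_to(tcp(RT,.161,0,.03),velocity=.1); arm.pause(.3)
print(arm.read_time(),arm.read_joint_positions(),arm.read_opening())
print(arm.read_tool_pos()-tcp(RT,.161,0,.03), force())
ims=[cv2.resize(snapshot(n)[y:y+130,x:x+100],None,fx=4,fy=4,interpolation=cv2.INTER_CUBIC) for n,x,y in(("side",270,90),("top",320,150))]
b=RJ0+RJ@np.array([np.interp(.161,ZZ,XX)+.03,0,.161]); 
for im,(n,x,y) in zip(ims,(("side",270,90),("top",320,150))):
    p=(proj(n,b)[0]-(x,y)+.5)*4; cv2.circle(im,(int(p[0]),int(p[1])),12,(255,0,255),1)
cv2.imwrite("pics/rim.png",np.hstack(ims))
E
```

```text
5.825 0.3267764633770563
tilt deg 29.00000000000002 off 6.000000000000147
8.825 [ 0.3612  0.7376  0.5527  1.2302 -0.7586  1.6127  0.7488] 0.32626743747948755
[-0.0002 -0.0005  0.0004] (array([ 0.0421, -0.1229, -1.5946]), array([0.5381, 0.4502, 0.4204]))
```

View pics/rim.png

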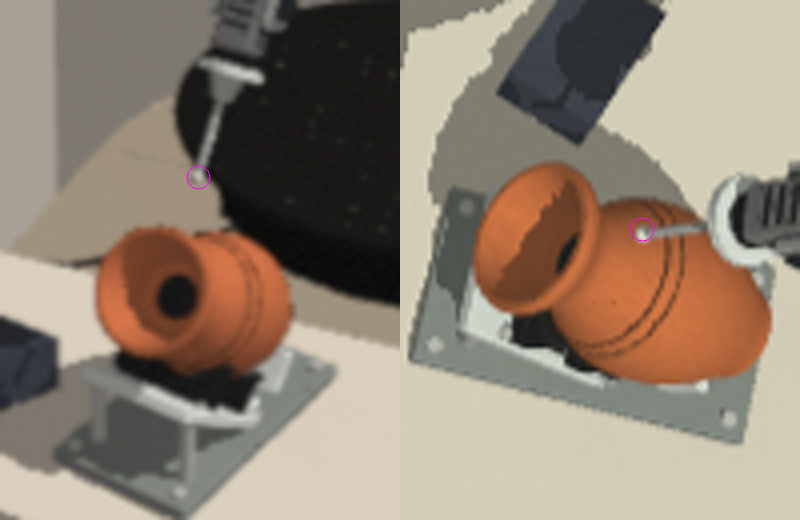

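The ball lies inside the predicted circles in both views (side (319.5,134), top (380.5,207.5)), so the jar and probe estimates agree to about 1-2 mm. Now touch down on the rim and read the force.

```bash
python3 - <<'E'
from plan import *
np.set_printoptions(precision=3,suppress=True)
f0,_=force(30); pz=-RT[:,0]; np.save("f0.npy",f0)
arm.line_to(tcp(RT,.161,0,.008),velocity=.08)
for p in(.0,.003,.006):
    arm.line_to(tcp(RT,.161,p),velocity=.03); arm.pause(.1); f,s=force(30)
    print(p,"axial",(f-f0)@pz,"dF",f-f0,"time",arm.read_time(),"terr mm",1e3*(arm.read_tool_pos()-tcp(RT,.161,p)))
E
```

```text
0.0 axial -0.035816001759232906 dF [-0.011 -0.34  -0.226] time 10.4917 terr mm [ 0.011 -0.046  0.04 ]
0.003 axial 1.3338727965794919 dF [ 0.348 -1.475  0.764] time 11.0917 terr mm [ 0.049 -0.191  0.11 ]
0.006 axial 1.9603974387133332 dF [ 0.449 -1.753  1.341] time 11.6917 terr mm [ 0.024 -0.133  0.064]
```

Axial force of 1.33 and 1.96 N means 3.7 and 6.2 mm of stylus travel, against 3 and 6 mm commanded. So the height is right to under 1 mm. Run the trace with a force guard.

```bash
python3 - <<'E'
from plan import *
f0=np.load("f0.npy"); pz=-RT[:,0]; Q=q(RT); dx=0.; log=[]
zs=np.r_[np.arange(.158,.100,-.004),np.arange(.100,.014,-.008),.014]
for z in zs:
    arm.line_to(tcp(RT,z,.0055,dx),velocity=.03,ori=Q)
    f,_=force(10); a=(f-f0)@pz; log.append((round(z*1e3),round(a,2),round(dx*1e3)))
    if a<.8: dx-=.0015
    if a>3.0: dx+=.0015
print(log); arm.pause(.2); f,_=force(20); print("end axial",(f-f0)@pz,arm.read_time(),arm.read_joint_positions().round(2) if hasattr(arm.read_joint_positions(),"round") else 0)
x,y=320,150; out=[]
for n,x,y in(("side",270,90),("top",320,150)):
    out.append(cv2.resize(snapshot(n)[y:y+130,x:x+100],None,fx=4,fy=4,interpolation=cv2.INTER_CUBIC))
cv2.imwrite("pics/foot.png",np.hstack(out))
E
```

```text
[(158, np.float64(1.88), 0), (154, np.float64(1.66), 0), (150, np.float64(1.75), 0), (146, np.float64(1.93), 0), (142, np.float64(1.89), 0), (138, np.float64(1.94), 0), (134, np.float64(2.11), 0), (130, np.float64(1.73), 0), (126, np.float64(2.04), 0), (122, np.float64(1.86), 0), (118, np.float64(1.67), 0), (114, np.float64(1.81), 0), (110, np.float64(1.38), 0), (106, np.float64(1.61), 0), (102, np.float64(1.77), 0), (100, np.float64(1.78), 0), (92, np.float64(1.75), 0), (84, np.float64(1.79), 0), (76, np.float64(1.59), 0), (68, np.float64(1.99), 0), (60, np.float64(1.86), 0), (52, np.float64(1.91), 0), (44, np.float64(1.97), 0), (36, np.float64(1.79), 0), (28, np.float64(1.73), 0), (20, np.float64(1.84), 0), (14, np.float64(1.79), 0)]
end axial 1.7013102415813761 23.6333 [ 0.51  0.92  0.53  1.21 -0.78  1.53  0.93]
```

View pics/foot.png

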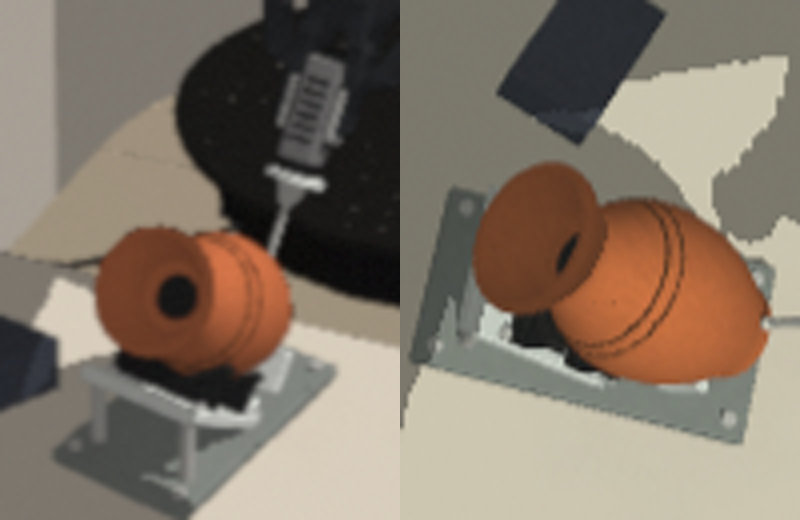

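The force stayed at 1.4–2.1 N from rim to foot, and the ball now sits at the foot (top (411,231)). Lift off, return, and lower into the dock with a force check.

```bash
python3 - <<'E'
from plan import *
np.set_printoptions(precision=3,suppress=True)
arm.line_to(tcp(RT,.014,0,.02),velocity=.06); arm.line_to(tcp(RT,.014,0,.12),velocity=.15)
R=down(np.array([1.,0])); Q=q(R)
arm.movep(np.r_[PROBE,.40],Q); print(arm.read_time(),arm.read_opening())
arm.line_to(np.r_[PROBE,.25],velocity=.12,ori=Q); arm.pause(.3); f0,_=force(30)
print("hover",f0,arm.read_tool_pos())
ims=[cv2.resize(snapshot(n)[y:y+110,x:x+100],None,fx=4,fy=4,interpolation=cv2.INTER_CUBIC) for n,x,y in(("side",180,240),("top",110,160))]
for z in(.215,.206,.203,.2015):
    arm.line_to(np.r_[PROBE,z],velocity=.04,ori=Q); arm.pause(.1); f,_=force(10); print(z,f-f0)
    if np.linalg.norm(f-f0)>6: print("STOP");break
print(arm.read_time(),arm.read_tool_pos())
ims2=[cv2.resize(snapshot(n)[y:y+40*0+110,x:x+100],None,fx=4,fy=4,interpolation=cv2.INTER_CUBIC) for n,x,y in(("side",180,240),)]
cv2.imwrite("pics/redock.png",np.hstack([ims[0],ims2[0]]))
E
```

```text
27.5167 0.3255506449401552
hover [ 0.126 -0.11  -1.64 ] [0.59  0.214 0.25 ]
0.215 [-0.102  0.324  0.054]
0.206 [-0.188 -0.176 -0.052]
0.203 [-0.083 -0.027  0.016]
0.2015 [-0.43   0.451  0.101]
32.2 [0.59  0.214 0.202]
```

View pics/redock.png

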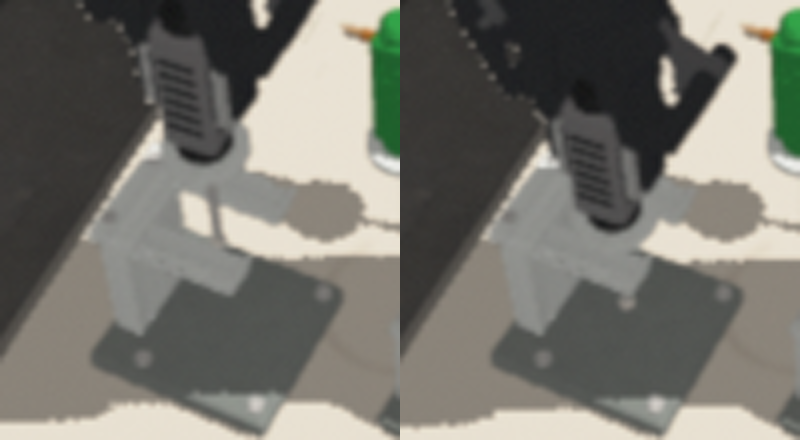

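The flange is going into the seat without side force. Lower until it carries, release, then retreat upward.

```bash
python3 - <<'E'
from plan import *
np.set_printoptions(precision=3,suppress=True)
Q=q(down(np.array([1.,0]))); f0,_=force(20)
for z in(.2005,.1998,.1992,.1985,.1978):
    arm.line_to(np.r_[PROBE,z],velocity=.02,ori=Q); arm.pause(.05); f,_=force(15); print(z,f-f0)
    if (f-f0)[2]>1.2: break
arm.move_gripper(.6); arm.pause(.3); print("open",arm.read_opening())
arm.line_to(np.r_[PROBE,.34],velocity=.12,ori=Q)
arm.movep(np.array([.45,.0,.42]),Q); arm.pause(.3); print(arm.read_time())
im={n:snapshot(n) for n in("side","top")}
t=np.linspace(0,2*np.pi,40); out=[]
for n,x,y in(("side",180,240),("top",120,170)):
    c=cv2.resize(im[n][y:y+110,x:x+100],None,fx=4,fy=4,interpolation=cv2.INTER_CUBIC)
    for z,rr,col in((.189,.0125,(0,255,255)),(.102,.021,(255,0,255))):
        P=np.c_[PROBE[0]+rr*np.cos(t),PROBE[1]+rr*np.sin(t),0*t+z]
        cv2.polylines(c,[np.round((proj(n,P)-(x,y)+.5)*4).astype(int)],True,col,1)
    out.append(c); cv2.imwrite(f"pics/{n}_end.png",im[n])
cv2.imwrite("pics/end.png",np.hstack(out))
E
```

```text
0.2005 [-0.198 -0.05   0.129]
0.1998 [-1.305 -0.119  4.94 ]
open 0.6006108886929588
36.575
```

View pics/end.png

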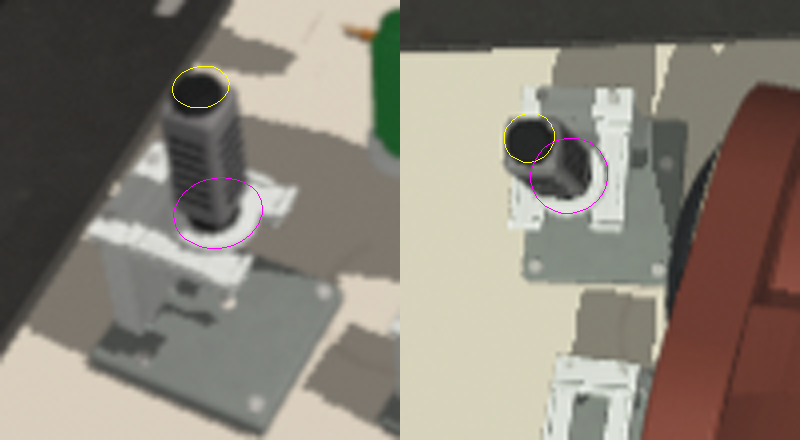

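The probe hangs upright in the same place as at the start, with cap and flange on the overlay and the gripper well clear. Handing in.

```bash
python3 -c "
from station import arm,ticket
print(arm.read_time(),max(abs(v) for v in arm.read_dq())); print(ticket.finish_job())"
```

```text
36.675 0.009048378114202608
the job is handed in; nothing more can be done
None
```

I traced the jar's outline from rim to foot, hung the probe back in the larger dock and let go. I handed the job in at about 37 s of the 69 s allowed; no verdict is reported.

- **Measuring:** I fitted the jar's outline in both camera views. With its lean left free, the fit gave 34.9° against the stated 35°. The probe's cap came out at 186 mm high, where 189 mm was expected.
- **Trace:** The probe was held 6° off square, leaning towards vertical. The contact force stayed between 1.4 and 2.1 N at every stop, which is roughly 4 to 7 mm of stylus travel. It never dropped out or neared the stop, and the force guard made no corrections.
- **Docking:** The flange met the seat with the tool at 199.8 mm, against 200 mm expected. The last pictures show the probe upright where it first hung, with the gripper clear of it.
- **Checks that disagreed:** At first touch on the rim I read about 1 N of side force I could not explain. Readings scatter by about 0.5 N and the height agreed, so I carried on.
- **Not checked:** I did not compare the bystanders' positions before and after. The arm passed over them and the planned path stayed clear.

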